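Tip the cup tray onto its stop and bring it back level

TASK

Three turned cups stand in the loading half of the tipping tray. Press the lip at the other end down gently until you feel the tray come down on its rubber stop, and keep it pressed on the stop with about 10 N for a second or more, so that all three cups slide down against the low end; then press the raised lip down until the tray is fully back, level on its rest post. Never press on the tray with more than 20 N, let the tray alone move the cups, which must stay upright, and leave the other things on the bench where they are.

Things in the scene. Friction and masses are not known exactly. Their poses are not given: they have to be found in the camera images.
- tray (a joint): Tilt of the tray (rad): 0 = level on the cork-topped rest post; grows as the discharge lip goes down. A rubber-tipped screw stops it somewhere between 0.34 and 0.48: its setting differs each time and is not reported, so it must be felt. The tray stays at any angle where it is left; 2 to 4 N at a lip move it, on stop or post that rises by some 5 to 10 N per mm. Cups slide at 0.17 to 0.30.
- stand: The fixed stand that carries the tray: base board 110 mm (x) by 360 mm (y), two cheeks with tops 135 mm above the bench, rest post under the loading end (-y), stop screw under the discharge end (+y). Origin on the bench under the middle of the pivot axis, which runs along its x, 120 mm up. y points to the discharge end.
- tray_mid (a point): Centre of the inner floor of the tray, a waxed wooden trough; 14 mm above the pivot axis. Axes turn with the tray: y along it to the discharge end, z up out of the floor. Inside 320 mm long (y), 64 mm wide (x); side walls 25 mm, end walls 39 mm high over the floor, all 8 mm thick.
- discharge_lip (a point): Centre of the top face of the wooden lip at the discharge end (away from the cups at the start): a flat board 80 mm along x, 46 mm along y, 8 mm thick, standing out from the top of the end wall; 187 mm from the pivot axis along the tray's y, 53 mm above it along its z. Axes as tray_mid. Push it down to tip the tray.
- loading_lip (a point): Centre of the top face of the equal lip at the loading end (over the rest post): 187 mm from the pivot axis along the tray's -y, 53 mm above it along its z. Axes as tray_mid. Push it down to bring the tray back level.
- cup_3: Turned wooden cup, 52 mm across and 46 mm high, loose; origin at the centre of its underside. One of the three cups standing in the tray; not to be touched.
- cup_4: Turned wooden cup, 53 mm across and 60 mm high, loose; origin at the centre of its underside. One of the three cups standing in the tray; not to be touched.
- cup_5: Turned wooden cup, 52 mm across and 50 mm high, loose; origin at the centre of its underside. One of the three cups standing in the tray; not to be touched.
- punch_green: Arch punch standing upright, 34 x 38 x 135 mm high; bystander, origin at the centre of its underside.
- sanding_block: Cork sanding block, 112 x 123 x 35 mm high; bystander, origin at the centre of its underside.
- masking_roll: Roll of masking tape lying flat, 96 mm across, 25 mm high; bystander, origin at the centre of its underside.
- glue_bottle: Wood-glue bottle standing upright, 55 x 60 x 204 mm high; bystander, origin at the centre of its underside.

How it is judged (in metres and radians):
On the way:
1. The tray is pressed on its stop with more than 5 N, standing still, with all three cups slid down into the discharge end (value of joint tray above 0.32 rad and contact force between the fingers and tray above 5 N and velocity of joint tray between -0.05 and 0.05 rad/s and y of each of cup_3, cup_4, cup_5 in the frame of tray_mid above 0.018 m), for 0.5 s.
At the end, for the whole second after the job is handed in: The tray is level on its rest post (tilt within 0.025 rad of level) and all three cups stand upright (within 0.15 rad), at rest on its floor, pushed up in the discharge end: each cup's centre at least 18 mm beyond the middle of the tray (value of joint tray between -0.025 and 0.025 rad and y of each of cup_3, cup_4, cup_5 in the frame of tray_mid above 0.018 m and z of each of cup_3, cup_4, cup_5 in the frame of tray_mid below 0.015 m and angle between each of cup_3, cup_4, cup_5's own z axis and vertical below 0.15 rad and linear speed of each of cup_3, cup_4, cup_5 below 0.02 m/s); the robot touches nothing.
It fails at once if The robot presses on the tray with more than 20 N (contact force between any of the fingers, the arm and tray above 20 N).
It fails at once if A cup is tipped over (angle between any of cup_3, cup_4, cup_5's own z axis and vertical above 0.8 rad).
It fails at once if The robot touches a cup (contact force between any of the fingers, the arm and cup_3 above 0.3 N or contact force between any of the fingers, the arm and cup_4 above 0.3 N or contact force between any of the fingers, the arm and cup_5 above 0.3 N).
It fails at once if A bystander is shifted by more than 30 mm (distance of any of punch_green, sanding_block, masking_roll, glue_bottle from where it was at the start of the episode above 0.03 m).
It also fails if it takes over 72 s, if anything falls off the work surface, if the arm or the gripper's body presses on something with over 40 N, if the wrist force passes 120 N, or if a joint passes its speed limit or range.

ROBOT

A 6-joint arm with a two-finger parallel gripper is mounted at the origin on a cart in front of the work surface, level with it; the furniture and walls round the work are solid. World frame = base frame: x ahead of the robot, y to its left, z up, the work surface at z = 0. Lengths are in m, angles in degrees, forces in N, time in s.
With the tool pointing down it reaches from about 0.375 to 0.975 m from the base axis. Payload 3.8 kg.
Tool frame: the origin (TCP) lies at the very end of the fingers, on their centre line; the grasp point (between the pads) lies 19 mm behind it (ctrl.grasp_offset is the distance from the TCP to the grasp point, in m); z points along the fingers, y is the line along which they close (so a half turn about z gives the same grasp; the last joint's range is limited). The gripper opens to 88 mm and grips with 3 to 60 N. Pads are 18 mm wide; open, the fingers measure 123 mm over their backs; the gripper's body (75 mm by 187 mm) begins 45 mm behind the grasp point.
Start: joints at [-2.114, 15.12, 91.902, -0, 72.978, -2.114], TCP at [0.675, -0, 0.239] pointing down, gripper open.
Joint ranges: [-150.88, 150.88], [-54.13, 125.18], [17.81, 147.31], [-75.09, 255.09], [0, 152.58], [-146.25, 146.25]. Speed limits (degrees/s): [147.25, 147.25, 180, 180, 180, 180].

INTERFACE

Orientations are given as a 3x3 rotation matrix whose columns are the frame's x, y, z axes.
In Python, from plant import ctrl gives the robot as it stands. The module is installed in compiled form; this text tells all that it offers. Calls block until the motion is done:
- ctrl.move_pose(position, orientation): joint-space move of the TCP to a pose.
- ctrl.servo_line(position, rot=None, v=0.15, max_force=None): straight line of the TCP; rot=None keeps the orientation; v is the mean speed in m/s. With max_force (N) it stops when the force on the tool has changed by that much, and returns True; else False.
- ctrl.goto_joints(angles): joint-space move.
- ctrl.grip(opening, newtons=None): opening from 0.0 (shut) to 1.0 (fully open); newtons is the grip in N (None keeps the last); returns when the fingers have stopped.
- ctrl.dwell(seconds).
- ctrl.inverse_kinematics(position, orientation): joint angles nearest the present ones, or None.
- ctrl.state(): the state.
- ctrl.snapshot(name): name is "scene" or "side" or "wrist"; returns a dict with "frame" (400x640x3 uint8, blue, green, red), "fx", "fy", "cx", "cy" (pixels), "camera_from_world" (4x4, takes a point from world to camera coordinates); the wrist camera has in their place "T_tool_cam" (4x4, takes a point from camera to tool coordinates, whose origin is the TCP and whose axes are the flange's). Camera axes: x right, y down, z forward; pixel columns grow to the right and rows downward; lengths in m; the calibration is good to about 2 mm. The wrist camera is an equidistant fisheye: a pixel r from the principal point sees the ray r / f radians off the axis. A picture is of the moment at which its call begins: read the wrist's pose just before it. There is no depth.
A pose or a line that the arm cannot do raises ctrl.MotionError and nothing moves.
- ctrl.hand_in(): hands the job in; it is judged then, once.
Trained networks look in the newest picture that a camera, given by its name, has taken for a name from the list of things; names that differ only in an ending like _2 or _b are one class to them, and where a whole thing is asked for, a point or a joint stands for the part that bears it (a point fixed in the world has none). Each returns a list of dicts, best first, with "score" (0 to 1); they miss things now and then, are a little off and sometimes report something else, mostly with a low value. They report only what shows in the picture. A call takes as long as a camera call.
- ctrl.boxes_of(query, camera): "position" ([column, row] as shares, 0 to 1, of the picture: columns of its width, rows of its height, amid what is visible of it).
- ctrl.trace(query, camera): "mask" (400x640 bool, what is visible of it) and "position" ([column, row] as shares, 0 to 1, of the picture: columns of its width, rows of its height, amid what is visible of it).
- ctrl.landmark_of(query, camera): "position" ([column, row] as shares, 0 to 1, of the picture: columns of its width, rows of its height: a listed point, or the origin of a listed thing).
The state is a dict: "clock": time; "q": joint angles; "qd": joint speeds; "joint_torque": joint torques, N m; "position": TCP position; "ee_rot": TCP orientation; "force": force on the tool from outside, world axes, zero at the start; "moment": the same for the moment, N m; "gripper_width": opening from 0.0 (shut) to 1.0 (fully open); "grasp_force": force on a finger pad.
Only numpy, scipy, OpenCV 4.12 (cv2) and the standard library are available. Lean on these libraries where they do the work, as an engineer would, in place of code of your own. Each camera call takes 0.05 s, during which the arm holds its last target. There are 200 camera calls.

## Working session

There is one attempt and no reset: what is moved stays moved. The work goes in short steps, each a Python script; the robot and the scene stay as the last script left them, time stands still between calls to the robot, and variables do not carry over. Pictures are saved under pics/ and viewed, at most 10 in all, crops included, and the job is handed in when it is done.

```bash
mkdir -p pics; python3 - <<'E'
from plant import ctrl
import cv2,numpy as np
ims=[]
for c in("scene","side"):
    s=ctrl.snapshot(c); cv2.imwrite(f"pics/{c}0.png",s["frame"]); ims.append(s["frame"])
    print(c,s["fx"],s["cx"],s["cy"],np.round(s["camera_from_world"],3).tolist())
    for q in("tray_mid","discharge_lip","loading_lip","stand","cup_3","glue_bottle","punch_green","sanding_block","masking_roll"):
        print(q,[(round(d["score"],2),np.round(np.array(d["position"])*[640,400],1).tolist()) for d in ctrl.landmark_of(q,c)][:3])
cv2.imwrite("pics/both.png",cv2.resize(np.vstack(ims),(480,600)))
print(ctrl.state())
E
```

```text
scene 485.12636899307796 323.77864044564734 194.64681637555248 [[0.836, -0.549, -0.004, -0.402], [-0.348, -0.524, -0.778, 0.295], [0.425, 0.651, -0.629, 1.219], [0.0, 0.0, 0.0, 1.0]]
tray_mid [(0.72, [415.9, 315.4]), (0.69, [356.5, 194.0])]
discharge_lip [(0.58, [327.7, 153.8])]
loading_lip [(0.61, [392.3, 225.4])]
stand [(0.57, [352.5, 228.2])]
cup_3 [(0.88, [375.9, 220.1]), (0.74, [359.1, 196.4]), (0.7, [369.4, 211.2])]
glue_bottle [(0.88, [277.2, 159.1])]
punch_green [(0.6, [417.0, 315.2])]
sanding_block [(0.82, [372.1, 341.8])]
masking_roll [(0.59, [446.8, 295.3])]
side 427.99156437520287 321.6953706757661 205.0099252521009 [[0.999, -0.034, 0.024, -0.534], [0.011, -0.335, -0.942, 0.143], [0.04, 0.942, -0.335, 1.206], [0.0, 0.0, 0.0, 1.0]]
tray_mid [(0.75, [337.4, 219.1])]
discharge_lip [(0.89, [341.4, 183.8])]
loading_lip [(0.95, [335.5, 232.4])]
stand [(0.97, [332.6, 260.9]), (0.44, [253.7, 338.4])]
cup_3 [(0.82, [336.8, 229.2]), (0.8, [332.6, 238.2]), (0.51, [336.4, 220.7])]
glue_bottle [(0.81, [327.8, 207.3])]
punch_green []
sanding_block [(0.71, [254.3, 339.4])]
masking_roll [(0.63, [373.8, 329.2])]
{'clock': 1.0, 'q': array([-2.11703923e+00,  1.51193214e+01,  9.19018878e+01, -6.12570031e-04,
        7.29784864e+01, -2.11336664e+00]), 'qd': array([-0.03559445,  0.01571349,  0.09085019,  0.04000248,  0.05702934,
       -0.06147254]), 'joint_torque': array([ 6.17225942e-04, -5.02066433e+01, -3.57273996e+01,  7.28891348e-02,
        1.83189689e-02, -2.53242973e-05]), 'position': array([ 6.74994723e-01, -3.84160749e-05,  2.38723025e-01]), 'ee_rot': array([[ 6.09690807e-05,  9.99999998e-01,  4.92935193e-06],
       [ 9.99999998e-01, -6.09690293e-05, -1.04122293e-05],
       [-1.04119287e-05,  4.92998674e-06, -1.00000000e+00]]), 'force': array([-0.05910398,  0.47612987, -0.01814874]), 'moment': array([ 0.01285428, -0.03832061,  0.03260389]), 'grasp_force': 0.0, 'gripper_width': 0.9995404441219382}
```

View pics/scene0.png

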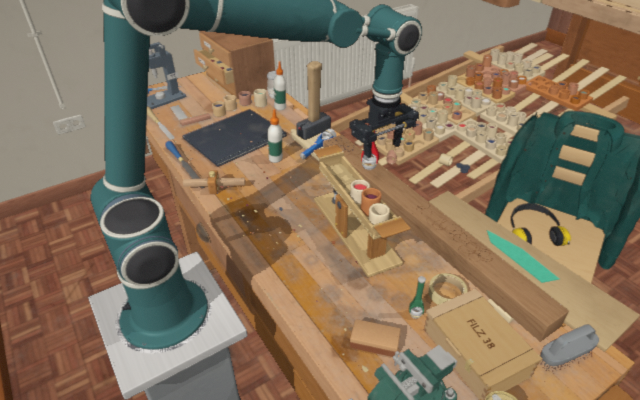

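View pics/side0.png

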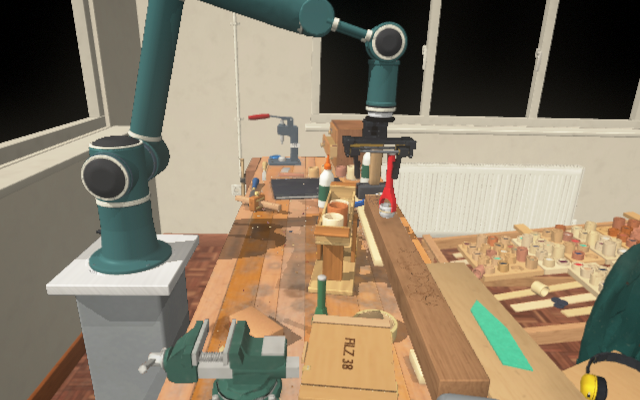

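The scene view shows the tray with its cups at (359–379, 190–212). The loading lip is at (392,227) and the discharge lip at (330,155), with the glue bottle left of it at (275,140). Next I triangulate.

```bash
cat > h.py <<'E'
import numpy as np,cv2
from plant import ctrl
from scipy.optimize import least_squares
def cam(c):
    s=ctrl.snapshot(c); T=np.array(s["camera_from_world"]); K=np.array([[s["fx"],0,s["cx"]],[0,s["fy"],s["cy"]],[0,0,1]])
    return K@T[:3]
def lm(q,c,i=0):
    r=ctrl.landmark_of(q,c); return np.array(r[i]["position"])*[640,400] if len(r)>i else None
def tri(P1,p1,P2,p2):
    X=cv2.triangulatePoints(P1,P2,np.float64(p1).reshape(2,1),np.float64(p2).reshape(2,1)).ravel(); return X[:3]/X[3]
def proj(P,X):
    u=P@np.append(X,1); return u[:2]/u[2]
def onplane(P,p,z):
    A=np.c_[P[:,0],P[:,1],-np.append(p,1)]; return np.linalg.solve(A,-(P[:,2]*z+P[:,3]))[:2]
E
python3 - <<'E'
from h import *
Ps,Pd=cam("scene"),cam("side")
np.set_printoptions(precision=3,suppress=True)
L={"tray_mid":[0,0,.134],"discharge_lip":[0,.187,.173],"loading_lip":[0,-.187,.173],"stand":[0,0,0]}
obs=[]
for q in L:
    a=np.array([356.5,194.]) if q=="tray_mid" else lm(q,"scene"); b=lm(q,"side")
    print(q,tri(Ps,a,Pd,b),onplane(Ps,a,L[q][2]),onplane(Pd,b,L[q][2])); obs+=[(Ps,a,L[q]),(Pd,b,L[q])]
def W(v,l): c,s=np.cos(v[2]),np.sin(v[2]); return np.array([v[0]+c*l[0]-s*l[1],v[1]+s*l[0]+c*l[1],l[2]])
r=least_squares(lambda v:np.concatenate([proj(P,W(v,l))-o for P,o,l in obs]),[.6,0,0],loss="soft_l1")
print(r.x,np.degrees(r.x[2]),r.fun.round(1)); print({q:W(r.x,L[q]) for q in L}); np.save("fit.npy",r.x)
for q in("glue_bottle","punch_green","sanding_block","masking_roll"):
    for P,c in((Ps,"scene"),(Pd,"side")):
        a=lm(q,c); print(q,c,None if a is None else onplane(P,a,0))
E
```

```text
tray_mid [ 0.58  -0.015  0.127] [ 0.581 -0.017] [ 0.573 -0.045]
discharge_lip [0.599 0.144 0.178] [0.603 0.15 ] [0.601 0.164]
loading_lip [ 0.547 -0.202  0.16 ] [ 0.54  -0.211] [ 0.543 -0.238]
stand [ 0.568 -0.036  0.019] [ 0.585 -0.016] [ 0.566 -0.008]
[ 0.574 -0.027 -0.164] -9.401611137897751 [-0.   2.7 -0.4 -2.6 -1.  -1.3  1.   0.6  1.2 -0.4 -0.5 -4.8 -1.   3.5
  3.   3. ]
{'tray_mid': array([ 0.574, -0.027,  0.134]), 'discharge_lip': array([0.604, 0.158, 0.173]), 'loading_lip': array([ 0.543, -0.211,  0.173]), 'stand': array([ 0.574, -0.027,  0.   ])}
glue_bottle scene [0.565 0.433]
glue_bottle side [0.562 0.426]
punch_green scene [ 0.525 -0.355]
punch_green side [0.59  0.233]
sanding_block scene [ 0.389 -0.368]
sanding_block side [ 0.391 -0.368]
masking_roll scene [ 0.625 -0.343]
masking_roll side [ 0.634 -0.333]
```

```bash
cat >> h.py <<'E'
np.set_printoptions(precision=3,suppress=True)
F=np.load("fit.npy")
def world(xl,y,z,th=0,F=F):   # tray-local (from pivot) -> world at tilt th
    Y=y*np.cos(th)+z*np.sin(th); Z=.12-y*np.sin(th)+z*np.cos(th); c,s=np.cos(F[2]),np.sin(F[2])
    return np.array([F[0]+c*xl-s*Y,F[1]+s*xl+c*Y,Z])
def rot(phi):
    c,s=np.cos(F[2]),np.sin(F[2]); ty=np.array([-s,c,0]); tx=np.array([c,s,0])
    z=-(np.cos(phi)*np.array([0,0,1])+np.sin(phi)*ty); return np.c_[np.cross(tx,z),tx,z]
def wpix(q):
    s=ctrl.state(); im=ctrl.snapshot("wrist"); r=ctrl.landmark_of(q,"wrist"); out=[]
    T=np.array(im["T_tool_cam"])
    for d in r:
        p=np.array(d["position"])*[640,400]; u=(p-[im["cx"],im["cy"]])/[im["fx"],im["fy"]]; a=np.linalg.norm(u)
        ray=np.append(np.sin(a)*u/a,np.cos(a)); out.append((d["score"],s["position"]+s["ee_rot"]@T[:3,3],s["ee_rot"]@T[:3,:3]@ray))
    return im["frame"],out
def onz(o,d,z): return o+d*(z-o[2])/d[2]
E
python3 - <<'E'
from h import *
Ps,Pd=cam("scene"),cam("side")
print("red",tri(Ps,[370,163],Pd,[388,214]))
ctrl.grip(0.0)
for n,y in(("mid",0.),("dis",.16)):
    ctrl.move_pose(world(0,y,0)*[1,1,0]+[0,0,.36],rot(0))
    for q,z in(("discharge_lip",.173),("loading_lip",.173),("tray_mid",.134)):
        f,o=wpix(q)
        print(n,q,[(round(s,2),onz(a,d,z)) for s,a,d in o][:2])
    cv2.imwrite(f"pics/w_{n}.png",f)
s=ctrl.state(); print(s["clock"],s["force"],s["position"])
E
```

```text
red [0.746 0.133 0.086]
mid discharge_lip [(0.8, array([0.604, 0.165, 0.173]))]
mid loading_lip []
mid tray_mid [(0.89, array([ 0.576, -0.025,  0.134]))]
dis discharge_lip [(0.87, array([0.606, 0.165, 0.173]))]
dis loading_lip []
dis tray_mid []
5.2167 [0.744 0.12  0.278] [0.6  0.13 0.36]
```

View pics/w_dis.png

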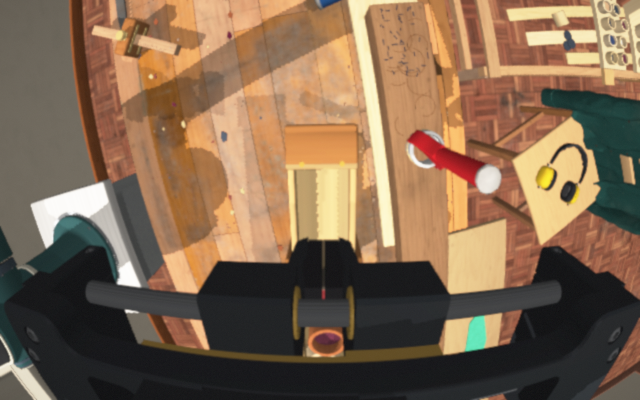

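The lip sits at (322,143), lined up with the tool. The tall red item at right (425,150) is clear of the gripper body. Now I press the discharge lip.

```bash
python3 - <<'E'
import numpy as np; np.save("fit.npy",[.575,-.023,-.160])
E
cat > press.py <<'E'
from h import *
R=rot(.2); YL=.192; X=-.012
T=lambda th,dz=0: world(X,YL,.053,th)+[0,0,dz]
ctrl.move_pose(T(0,.06),R); ctrl.servo_line(T(0,.02),v=.1); ctrl.dwell(.3)
b=np.mean([ctrl.state()["force"] for _ in range(5)],0)
hit=ctrl.servo_line(T(0,-.01),v=.02,max_force=1.5)
p=ctrl.state()["position"]; dz=p[2]-T(0)[2]; dz=min(max(dz,-.01),.01)
f=lambda:np.linalg.norm(ctrl.state()["force"]-b)
print("contact",hit,p,"dz",dz,f(),"clock",ctrl.state()["clock"],"base",b)
th=0;log=[]
while th<.52:
    d=.012 if th<.15 else .006 if th<.32 else .003
    th+=d; stop=ctrl.servo_line(T(th,dz),v=.025,max_force=8)
    F_=f(); log.append((round(th,3),round(F_,1)))
    if F_>7.5 or stop: break
print(log)
print(ctrl.state()["clock"])
for i in range(12):
    F_=f()
    if 9<F_<12: break
    th+= np.clip((10-F_)/8/190,-.003,.003); ctrl.servo_line(T(th,dz),v=.01); ctrl.dwell(.1)
print("hold",th,f())
for i in range(6): ctrl.dwell(.25); print(round(f(),1),end=" ")
s=ctrl.snapshot("scene"); cv2.imwrite("pics/tip_s.png",s["frame"][90:310,230:530])
print(ctrl.state()["clock"],ctrl.state()["position"]); np.save("hold.npy",np.r_[th,dz,b])
E
python3 press.py; python3 -c "
import cv2;a=cv2.imread('pics/tip_s.png');cv2.imwrite('pics/tip2.png',cv2.resize(a,None,fx=2.5,fy=2.5))"
```

```text
contact True [0.594 0.169 0.174] dz 0.0009683989662848391 1.2879300167039072 clock 7.6 base [ 0.752 -0.029  0.387]
[(0.012, np.float64(1.3)), (0.024, np.float64(1.8)), (0.036, np.float64(1.4)), (0.048, np.float64(1.5)), (0.06, np.float64(0.7)), (0.072, np.float64(0.1)), (0.084, np.float64(1.0)), (0.096, np.float64(0.8)), (0.108, np.float64(0.7)), (0.12, np.float64(0.9)), (0.132, np.float64(0.9)), (0.144, np.float64(0.8)), (0.156, np.float64(1.0)), (0.162, np.float64(1.0)), (0.168, np.float64(1.3)), (0.174, np.float64(1.4)), (0.18, np.float64(0.6)), (0.186, np.float64(1.1)), (0.192, np.float64(0.9)), (0.198, np.float64(1.6)), (0.204, np.float64(2.0)), (0.21, np.float64(2.3)), (0.216, np.float64(1.9)), (0.222, np.float64(1.3)), (0.228, np.float64(1.9)), (0.234, np.float64(1.6)), (0.24, np.float64(1.9)), (0.246, np.float64(1.8)), (0.252, np.float64(2.1)), (0.258, np.float64(1.4)), (0.264, np.float64(2.5)), (0.27, np.float64(2.2)), (0.276, np.float64(2.8)), (0.282, np.float64(0.9)), (0.288, np.float64(2.2)), (0.294, np.float64(1.7)), (0.3, np.float64(1.8)), (0.306, np.float64(1.7)), (0.3
[... 273 characters left out ...]
(1.1)), (0.351, np.float64(0.4)), (0.354, np.float64(0.8)), (0.357, np.float64(1.4)), (0.36, np.float64(1.7)), (0.363, np.float64(0.8)), (0.366, np.float64(1.2)), (0.369, np.float64(1.9)), (0.372, np.float64(1.3)), (0.375, np.float64(0.8)), (0.378, np.float64(1.7)), (0.381, np.float64(1.6)), (0.384, np.float64(1.9)), (0.387, np.float64(1.2)), (0.39, np.float64(0.6)), (0.393, np.float64(1.5)), (0.396, np.float64(1.6)), (0.399, np.float64(1.9)), (0.402, np.float64(3.2)), (0.405, np.float64(4.4)), (0.408, np.float64(4.8)), (0.411, np.float64(6.1)), (0.414, np.float64(7.1)), (0.417, np.float64(8.8))]
25.6
hold 0.4185523238428608 9.270708281404309
8.6 9.2 9.2 9.2 8.9 8.6 27.85 [0.595 0.174 0.093]
```

View pics/tip2.png

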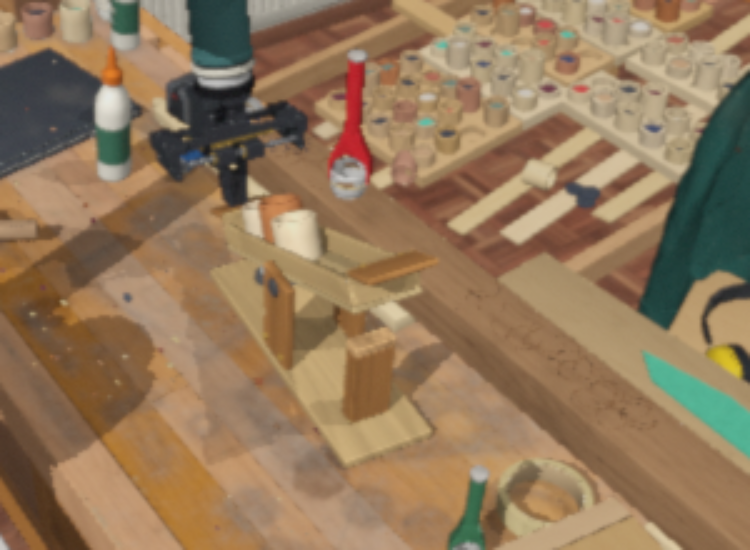

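All three cups have slid to the discharge end, around (245–320, 190–260) in the crop, and the tray is held on its stop at 9 N. Now the return.

```bash
cat > back.py <<'E'
from h import *
th0=np.load("hold.npy")[0]; R=rot(0); X=0
T=lambda th,dz=0: world(X,-.192,.053,th)+[0,0,dz]
p=ctrl.state()["position"]; ctrl.servo_line(p+[0,0,.02],v=.03); ctrl.servo_line(p+np.array([0,.03,.24]),v=.2)
th=th0-.015
ctrl.move_pose(T(th,.08),R); ctrl.servo_line(T(th,.02),v=.1); ctrl.dwell(.3)
b=np.mean([ctrl.state()["force"] for _ in range(5)],0); f=lambda:np.linalg.norm(ctrl.state()["force"]-b)
hit=ctrl.servo_line(T(th,-.015),v=.02,max_force=1.5)
p=ctrl.state()["position"]; dz=np.clip(p[2]-T(th)[2],-.015,.015)
print("contact",hit,p,dz,f(),ctrl.state()["clock"]); log=[]
while th>-.08:
    th-=.012 if th>.08 else .003
    stop=ctrl.servo_line(T(th,dz),v=.03,max_force=8); F_=f(); log.append((round(float(th),3),round(float(F_),1)))
    if F_>8.5 or stop: break
print(log); ctrl.dwell(.4); print(f(),ctrl.state()["clock"])
E
python3 back.py
```

```text
contact True [ 0.55  -0.177  0.25 ] 0.0054730819063207314 2.7449975880482365 33.3333
[(0.392, 2.4), (0.38, 1.9), (0.368, 2.2), (0.356, 2.8), (0.344, 1.5), (0.332, 2.2), (0.32, 1.6), (0.308, 2.2), (0.296, 2.2), (0.284, 1.9), (0.272, 2.1), (0.26, 2.0), (0.248, 2.7), (0.236, 1.9), (0.224, 1.6), (0.212, 1.5), (0.2, 2.1), (0.188, 1.5), (0.176, 1.8), (0.164, 3.0), (0.152, 0.5), (0.14, 0.4), (0.128, 1.1), (0.116, 0.4), (0.104, 1.5), (0.092, 1.7), (0.08, 1.2), (0.077, 2.5), (0.074, 2.8), (0.071, 3.4), (0.068, 2.2), (0.065, 3.2), (0.062, 1.7), (0.059, 2.0), (0.056, 4.0), (0.053, 2.6), (0.05, 3.9), (0.047, 2.8), (0.044, 2.7), (0.041, 3.4), (0.038, 3.8), (0.035, 3.9), (0.032, 2.9), (0.029, 3.3), (0.026, 3.7), (0.023, 4.3), (0.02, 3.9), (0.017, 4.5), (0.014, 4.0), (0.011, 4.4), (0.008, 4.1), (0.005, 3.8), (0.002, 5.3), (-0.001, 3.4), (-0.004, 4.4), (-0.007, 3.5), (-0.01, 3.0), (-0.013, 3.1), (-0.016, 4.8), (-0.019, 4.1), (-0.022, 4.4), (-0.025, 4.4), (-0.028, 4.5), (-0.031, 5.1), (-0.034, 6.2), (-0.037, 7.3), (-0.04, 7.7), (-0.043, 8.5), (-0.046, 10.4)]
9.079456510591033 50.9833
```

```bash
python3 - <<'E'
from h import *
p=ctrl.state()["position"]; print(p)
ctrl.servo_line(p+[0,0,.02],v=.04); ctrl.servo_line(p+[0,0,.16],v=.2)
Ps,Pd=cam("scene"),cam("side")
for q,z in(("discharge_lip",.053),("loading_lip",.053)):
    a,b=lm(q,"scene"),lm(q,"side"); y=.187 if q[0]=="d" else -.187
    print(q,a,proj(Ps,world(0,y,z)),b,proj(Pd,world(0,y,z)))
s=ctrl.snapshot("scene"); cv2.imwrite("pics/end.png",cv2.resize(s["frame"][110:330,230:530],None,fx=2.5,fy=2.5)); print(ctrl.state()["clock"])
E
```

```text
[ 0.544 -0.215  0.171]
discharge_lip [328.576 150.4  ] [328.509 150.495] [342.528 182.08 ] [343.894 183.133]
loading_lip [392.704 227.48 ] [391.049 226.854] [330.368 233.8  ] [331.233 229.373]
52.8583
```

View pics/end.png

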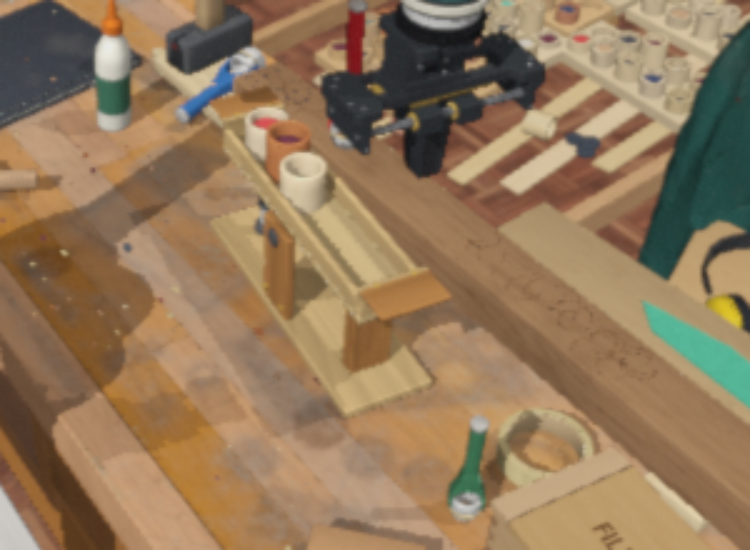

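The tray is level on its post, with the loading lip at (405,292) in the crop. The three cups stand upright in the discharge end at (265,130), (288,150) and (303,180), and the bystanders have not moved.

```bash
python3 -c "
from plant import ctrl
print(ctrl.hand_in())"
```

```text
the job is handed in; nothing more can be done
None
```

I tipped the tray onto its stop and held it there at about 9 N for over a second, then brought it back level with all three cups upright in the discharge end; the job is handed in, but no verdict came back.

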